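# Unlatch a camera test box and hold its sprung gate wide open

### The arm

A 6-joint arm with a two-finger parallel gripper is mounted at the origin on a cart in front of the work surface, level with it; the furniture and walls round the work are solid. World frame = base frame: x ahead of the robot, y to its left, z up, the work surface at z = 0. Lengths are in m, angles in degrees, forces in N, time in s.
With the tool pointing down it reaches from about 0.375 to 0.9 m from the base axis. Payload 3.1 kg.
Tool frame: the origin (TCP) lies at the very end of the fingers, on their centre line; the grasp point (between the pads) lies 19 mm behind it; z points along the fingers, x is the direction in which the jaws open and shut, and the axes are right-handed (so a half turn about z gives the same grasp; the last joint's range is limited). The gripper opens to 87 mm and grips with 3 to 60 N. Pads are 19 mm wide; open, the fingers measure 117 mm over their backs; the gripper's body (75 mm by 190 mm) begins 51 mm behind the grasp point.
Start: joints at [63.455, 30.224, 82.088, -0, 67.689, -10.227], TCP at [0.176, 0.6, 0.196] pointing down, gripper open.
Joint ranges: [-176.69, 176.69], [-43.24, 126.21], [12.49, 139.97], [-82, 262], [0, 151.66], [-163.58, 163.58]. Speed limits (degrees/s): [159.86, 159.86, 180, 180, 180, 180].

### API

Orientations are given as a 3x3 rotation matrix whose columns are the frame's x, y, z axes.
In Python, from rig import read_state, capture, bot gives the robot as it stands.
- The arm moves only by the shell command python3 -m crank 'ROWS' [OPENING]. ROWS is JSON, a list of rows, each a list of 2 entries, a list of its own where there are three numbers: the shift along the tool's x, y, z in cm, then the turn, a rotation vector about the tool's x, y, z in rad. In form: [[[dx, dy, dz], [wx, wy, wz]], ...]. A call has 1 to 12 rows; each row shifts and turns the commanded pose from where the row before left it, along the tool's axes as they then stand; what a row does not reach is not made up. A row lasts 1/10 s, in which the tool goes at most 50 mm and 8.59 degrees, less where a joint would pass 70% of its speed; a pose out of reach is approached as far as the arm can. A call with a gripper value outside its range is refused whole. OPENING is the closure, from -1 (fully open) to 1 (shut), set as the call begins (- or left out, the last holds). The fingers move at their own pace and stop on an object; the grip force is fixed at half the most. Time passes only in rows, so rows that do not move let the fingers close. It gives the time, the measured TCP pose, the force and the opening at its end, in the units of the state.
- read_state(): the state, without advancing time (a new reading comes with each control period).
- capture(name): name is "scene" or "top" or "wrist"; returns a dict with "pixels" (400x640x3 uint8, red, green, blue), "camera_matrix" (3x3 intrinsics, pixels), "dist" ([k1, k2, p1, p2, k3] as OpenCV has them; the pictures are not rectified), "R" (3x3) and "t" (3): a world point X has camera coordinates R X + t. Camera axes: x right, y down, z forward; pixel columns grow to the right and rows downward; lengths in m; the calibration is good to about 2 mm. A picture is of the moment at which its call begins. There is no depth.
- bot.hand_in(): hands the job in, once; it reports no verdict.
The state is a dict: "time_s": time; "joint_positions": joint angles; "qvel": joint speeds; "tau": joint torques, N m; "position": TCP position; "tcp_rot": TCP orientation; "force": force on the tool from outside, world axes, zero at the start; "moment": the same for the moment, N m; "opening": opening from 0.0 (shut) to 1.0 (fully open).
Only numpy, scipy, OpenCV 4.12 (cv2) and the standard library are available. Lean on these libraries where they do the work, as an engineer would, in place of code of your own. Each camera call takes 0.05 s, during which the arm holds its last target.

### The job

Open the small grey camera test box for a colleague who has to reach into it: twist the knob on its roof clockwise to its stop and let go so that it springs back, then squeeze shut the roof catch nearer the gate's hinge, and after that the catch farther from the hinge. Then take the gate by its upright post, swing it past its detent until it stands about square to the front of the box, and finish while still holding it there, since it is sprung to close. Leave the bottle, the loose camera unit and the lens cap on the bench where they are.

Things in the scene. Friction and masses are not known exactly. Their poses are not given: they have to be found in the camera images.
- test_box: Grey box fixed on a plywood platform, 55 mm above the bench: 120 deep (x) x 240 wide (y) x 108 mm high, its open front closed by a gate with a clear pane; a camera unit sits inside. Origin on its underside, mid-width, 15 mm behind the roof's front edge; x points away from the robot into the box (roof from x = -15 to +105 mm), y left along the front, z up. The opening gate sweeps 205 mm round its hinge.
- knob_grip (a point): Grip point of the black bar knob on the roof, on its upright turning axis, 144 mm above the platform. Bar 44 long x 12 wide x 32 mm high (124 to 156 mm above the platform), lengthwise along this point's x axis (the box's x at rest); pinch it across its 12 mm from above. The skirt below (radius 18 mm, with a cam pin out to 28 mm) has its top at 124 mm.
- knob (a joint): Turn of the knob in rad, 0 at rest, growing clockwise seen from above to its stop at 1.15. A spring (0.05 N m at rest, 0.19 at the stop) turns it back to 0 when let go. On the way its cam pin pushes a sliding lock bar out of the near catch's path; the bar stays back. Until then the near catch cannot be squeezed.
- near_catch_mid (a point): Middle of the left catch (nearer the hinge) when squeezed shut; fixed to the box, 133 mm above the platform, axes as the box's. Two upright lugs on the roof (108 mm), 8 thick (y) x 22 mm (x), tops at 147 mm. Left lug fixed, outer face 16 mm to +y of here; right lug slides, outer face 30 mm to -y of here at rest, 16 mm shut. Squeeze both together along y (46 to 32 mm) from above, centred here.
- near_catch (a joint): Travel of the near catch's right lug towards its left lug in m: 0 latched, 0.014 fully squeezed. Takes about 5 N and stays where it is left; frees the gate from about 0.009. Blocked by the lock bar until the knob has been turned.
- far_catch_mid (a point): The same middle point of the other catch (the right one, 100 mm to -y of the near one, same shape and sizes, left lug fixed, right lug slides).
- far_catch (a joint): Travel of the far catch's right lug in m, as for near_catch: 0 latched, 0.014 fully squeezed, stays where left. Must be squeezed after the near one.
- grip_post (a point): Upright round steel post on the gate, 14 mm diameter, free from 93 to 150 mm above the platform. Origin on its axis, 135 mm above the platform; it turns with the gate (axes as the box's when shut). Shut, it stands 35 mm before (-x) and 100 mm right (-y) of the hinge axis. Pinch it from above; it may turn between the fingers.
- gate_hinge (a point): Point on the gate's fixed upright hinge axis at the left front of the box, 135 mm above the platform; axes as the box's. At gate angle t the post is at box-frame offset (-35 cos t - 100 sin t, 35 sin t - 100 cos t) mm from here.
- gate (a joint): Opening angle of the gate in rad: 0 shut, growing as its free right end swings out towards the robot and to the left (clockwise from above); hard stop at 1.75. A spring pulls it shut (0.08 N m shut, 0.2 N m at 1.5); a ball detent in the sill resists at about 0.6 to 0.8 (some 5 N in all at the post). Let go, it swings back.
- flux_bottle: Bystander: small white squeeze bottle, 44 mm diameter x 140 mm high, loose, on the bench, well left of the platform. Origin under its centre.
- loose_unit: Bystander: open white camera back shell with green circuit boards, shell about 65 x 57 x 43 mm high, loose on the bench in front of the platform. Origin on its underside, about 15 mm from the shell's middle.
- lens_cap: Bystander: black round lens cap, 22 mm diameter x 10 mm high, loose on the bench in front of the platform, to the left. Origin under its centre.

How it is judged:
By the outcome, as a careful person would: the job done as asked, in the order asked, and still so for the second after the job is handed in, while the arm keeps its last pose, push and grip.
It also fails if it takes over 58 s, if anything falls off the work surface, if the arm or the gripper's body presses on something with over 40 N, if the wrist force passes 120 N, or if a joint passes its speed limit or range.

## Working session

There is one attempt and no reset: what is moved stays moved. The work goes in short steps, Python scripts to look and compute and a shell command to move; the robot and the scene stay as the last step left them, time stands still between calls to the robot, and variables do not carry over. Pictures are saved under pics/ and viewed, and the job is handed in when it is done.

```bash
ls; mkdir -p pics; python3 - <<'E'
from rig import read_state,capture,bot
import cv2,numpy as np
s=read_state();print(s)
for n in("scene","top","wrist"):
    c=capture(n);cv2.imwrite(f"pics/{n}0.png",c["pixels"][:,:,::-1])
    print(n,c["camera_matrix"],c["dist"],c["R"],c["t"])
E
```

```text
pics
{'time_s': 0.0, 'joint_positions': array([ 6.34551645e+01,  3.02775916e+01,  8.21575304e+01, -1.54527140e-03,
        6.76884278e+01, -1.02251322e+01]), 'qvel': array([-0.04871049, -0.08765048, -0.01874081,  0.03863018, -0.04078641,
       -0.06192431]), 'tau': array([ 1.22717365e-04, -4.40046358e+01, -1.76588881e+01,  6.32461673e-02,
        5.81334648e-02, -1.62320016e-04]), 'position': array([0.17521861, 0.59910687, 0.19538008]), 'tcp_rot': array([[ 2.80985904e-01,  9.59711434e-01, -9.41347165e-04],
       [ 9.59709539e-01, -2.80987252e-01, -1.94018750e-03],
       [-2.12652668e-03, -3.58254514e-04, -9.99997675e-01]]), 'force': array([0.06201964, 0.37037547, 0.63054812]), 'moment': array([ 0.00499571, -0.02650785,  0.03368641]), 'opening': 1.0004148133257318}
scene [[496.52827514   0.         317.52144048]
 [  0.         496.52827514 198.54566465]
 [  0.           0.           1.        ]] [-0.06455998  0.          0.          0.          0.        ] [[ 0.67845934 -0.73462621 -0.00415328]
 [-0.5416763  -0.49642661 -0.67834166]
 [ 0.49626576  0.46247697 -0.73473488]] [-0.28330069  0.41358865  1.02515502]
top [[462.22272784   0.         330.4461674 ]
 [  0.         462.22272784 191.9053775 ]
 [  0.           0.           1.        ]] [-0.0033383  0.         0.         0.         0.       ] [[ 0.01554737 -0.99968136 -0.01988606]
 [-0.99069734 -0.01271246 -0.13548868]
 [ 0.1351927   0.02180756 -0.99057931]] [0.08975418 0.54351692 1.4499154 ]
wrist [[327.98640683   0.         320.34944154]
 [  0.         327.98640683 199.08222013]
 [  0.           0.           1.        ]] [-0.00847505  0.          0.          0.          0.        ] [[ 0.28018239  0.95994501 -0.00184652]
 [ 0.92677287 -0.26999801  0.26113815]
 [ 0.25017971 -0.07487762 -0.96529967]] [-0.62299241 -0.03029646  0.39048478]
```

View pics/scene0.png

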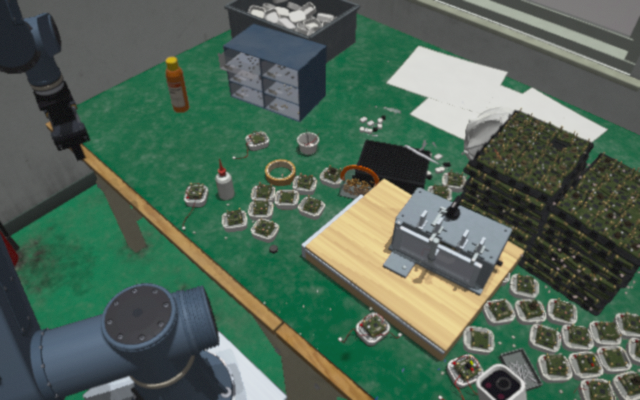

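View pics/top0.png

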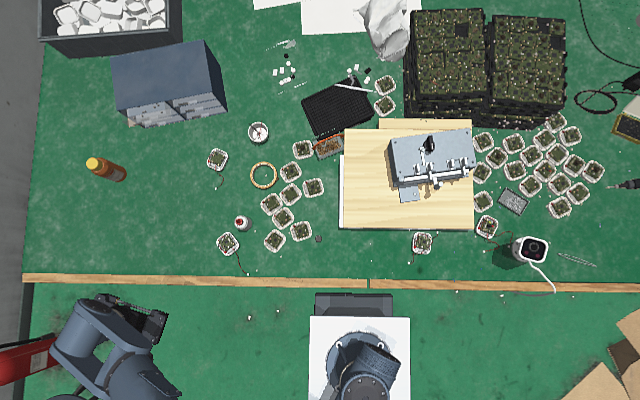

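```bash
python3 - <<'E'
import cv2
a=cv2.imread('pics/top0.png');cv2.imwrite('pics/topz.png',cv2.resize(a[80:240,230:430],None,fx=4,fy=4,interpolation=cv2.INTER_CUBIC)[:600])
a=cv2.imread('pics/scene0.png');cv2.imwrite('pics/scenez.png',cv2.resize(a[60:260,200:460],None,fx=3,fy=3,interpolation=cv2.INTER_CUBIC)[:600])
E
python3 - <<'E'
import cv2
a=cv2.imread('pics/top0.png');cv2.imwrite('pics/topz2.png',cv2.resize(a[120:210,375:485],None,fx=6.5,fy=6.5,interpolation=cv2.INTER_CUBIC)[:600])
a=cv2.imread('pics/scene0.png');cv2.imwrite('pics/scenez2.png',cv2.resize(a[175:300,375:525],None,fx=4.8,fy=4.8,interpolation=cv2.INTER_CUBIC)[:600])
E
```

```text
(no output)
```

View pics/topz2.png

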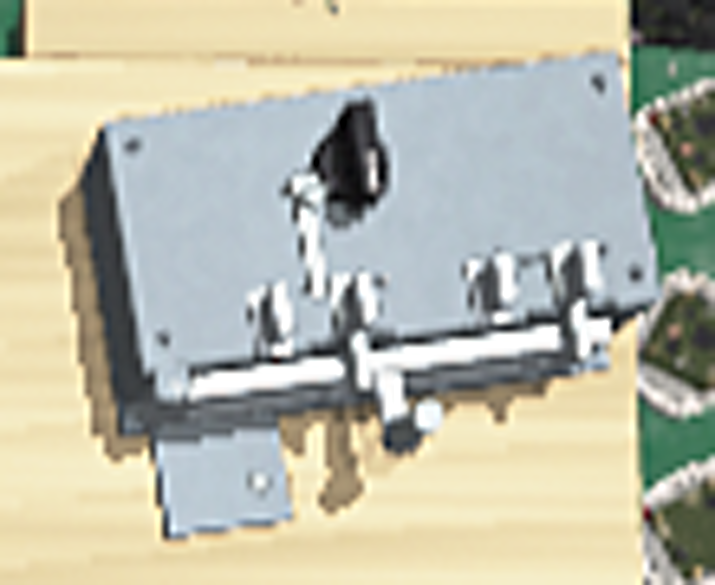

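View pics/scenez2.png

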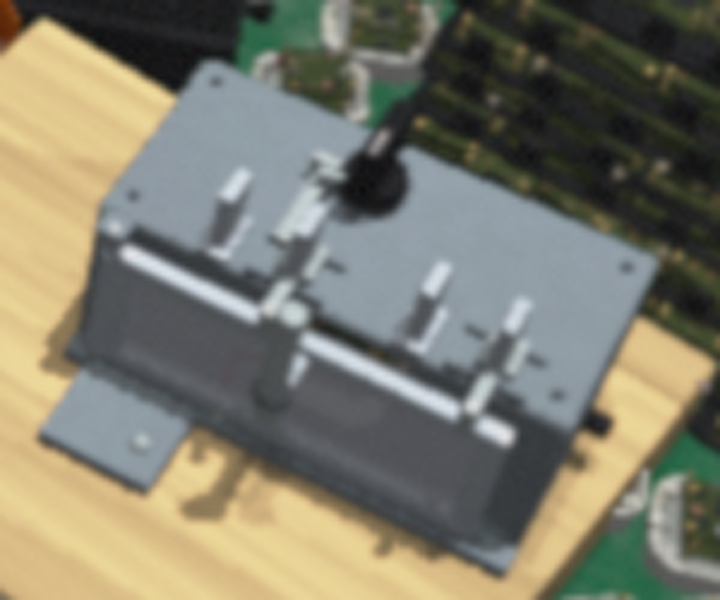

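The top view shows the box roof, zoomed corners at about (391,139), (471,128), (476,166) and (398,177). The post's top is near (441,184), and the knob bar is near (430,143). In the scene view the post top is near (436,240).

```bash
cat > h.py <<'E'
import numpy as np,cv2
def ray(c,uv):
    p=cv2.undistortPoints(np.array([[uv]],float),c["camera_matrix"],np.array(c["dist"]))[0,0]
    R=np.array(c["R"]);return -R.T@np.array(c["t"]),R.T@np.array([p[0],p[1],1])
def onz(c,uv,z):
    o,d=ray(c,uv);return o+d*(z-o[2])/d[2]
def tri(L):
    A=0;b=0
    for c,uv in L:
        o,d=ray(c,uv);d=d/np.linalg.norm(d);P=np.eye(3)-np.outer(d,d);A=A+P;b=b+P@o
    return np.linalg.solve(A,b)
def proj(c,X):
    return cv2.projectPoints(np.array([X],float),cv2.Rodrigues(np.array(c["R"]))[0],np.array(c["t"],float),c["camera_matrix"],np.array(c["dist"]))[0][0,0]
E
python3 - <<'E'
from h import *
from rig import capture
np.set_printoptions(precision=4,suppress=True)
t=capture("top");s=capture("scene")
T=lambda u,v:(375+u/6.5,120+v/6.5); S=lambda u,v:(375+u/4.8,175+v/4.8)
for n,a in dict(BL=(105,125),BR=(622,52),FR=(658,298),FL=(150,372)).items(): print(n,onz(t,T(*a),.163))
for n,a in dict(BL=(205,65),BR=(660,262)).items(): print(n,onz(s,S(*a),.163))
print('post',onz(t,T(428,415),.205),onz(s,S(295,314),.205),tri([(t,T(428,415)),(s,S(295,314))]))
print('knobtop',onz(t,T(362,130),.211))
print('BL',tri([(t,T(105,125)),(s,S(205,65))]),tri([(t,T(622,52)),(s,S(660,262))]))
E
```

```text
BL [ 0.6861 -0.084   0.163 ]
BR [ 0.723 -0.321  0.163]
FR [ 0.6082 -0.3343  0.163 ]
FL [ 0.5714 -0.1041  0.163 ]
BL [ 0.6838 -0.0868  0.163 ]
BR [ 0.7236 -0.3211  0.163 ]
post [ 0.5466 -0.2203  0.205 ] [ 0.5477 -0.2226  0.205 ] [ 0.5476 -0.2215  0.2039]
knobtop [ 0.6727 -0.192   0.211 ]
BL [ 0.6874 -0.0847  0.1588] [ 0.723  -0.321   0.1634]
```

```bash
python3 -m crank '[[[0,0,-2],[0,0,-0.147]],[[0,0,-2],[0,0,-0.147]],[[0,0,-2],[0,0,-0.147]],[[-4.4,1.6,-0.4],[0,0,0]],[[-4.4,1.6,-0.4],[0,0,0]],[[-4.4,1.6,-0.4],[0,0,0]],[[-4.4,1.6,-0.4],[0,0,0]],[[-4.4,1.6,-0.4],[0,0,0]],[[-4.4,1.6,-0.4],[0,0,0]],[[-4.4,1.6,-0.4],[0,0,0]]]'; python3 -m crank '[[[-4.4,1.6,-0.4],[0,0,0]],[[-4.4,1.6,-0.4],[0,0,0]],[[-4.4,1.6,-0.4],[0,0,0]],[[-4.4,1.6,-0.4],[0,0,0]],[[-4.4,1.6,-0.4],[0,0,0]],[[-4.4,1.6,-0.4],[0,0,0]],[[-4.4,1.6,-0.4],[0,0,0]],[[-4.4,1.6,-0.4],[0,0,0]],[[-4.4,1.6,-0.4],[0,0,0]],[[0,0,0],[0,0,0]],[[0,0,0],[0,0,0]],[[0,0,0],[0,0,0]]]'; python3 - <<'E'
from rig import *
import cv2,pickle
c=capture("wrist");pickle.dump(c,open('w1.pkl','wb'));cv2.imwrite("pics/w1.png",c["pixels"][:,:,::-1]);print(read_state()['tcp_rot'],read_state()['joint_positions'])
E
```

```text
time_s: 1.25
position: [0.3346, 0.3113, 0.2846]
tcp_rot: [[-0.156, 0.988, 0.0], [0.988, 0.156, 0.0], [0.0, 0.0, -1.0]]
force: [0.2, -0.0, 0.5]
opening: 0.998
time_s: 2.45
position: [0.537, -0.0548, 0.3199]
tcp_rot: [[-0.156, 0.988, -0.002], [0.988, 0.156, 0.001], [0.001, -0.001, -1.0]]
force: [-0.1, 0.7, 0.2]
opening: 0.998
[[-1.56874835e-01  9.87617810e-01 -1.16110706e-03]
 [ 9.87618045e-01  1.56875775e-01  7.67390177e-04]
 [ 9.40037775e-04 -1.02634608e-03 -9.99999031e-01]] [-1.76667484e+01  1.63746016e+01  8.45975165e+01  2.21035378e-02
  7.91046152e+01 -1.16696519e+02]
```

View pics/w1.png

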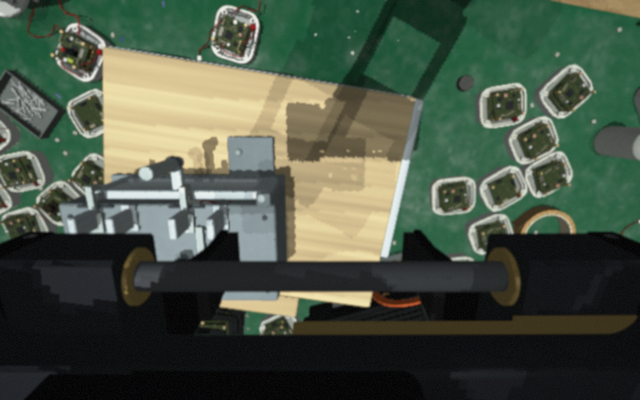

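```bash
python3 - <<'E'
from rig import *
s=read_state();print(s['time_s'],s['position'],s['qvel'])
E
```

```text
2.5 [ 0.53696134 -0.05439694  0.32012147] [ 0.69342771 -0.28886945 -0.03671949 -0.12137819 -0.14953119 -0.01748599]
```

```bash
python3 -m crank '[[[-3.4,2.4,0],[0,0,0]],[[-3.4,2.4,0],[0,0,0]],[[-3.4,2.4,0],[0,0,0]],[[-3.4,2.4,0],[0,0,0]],[[-3.4,2.4,0],[0,0,0]],[[0,0,0],[0,0,0]],[[0,0,0],[0,0,0]],[[0,0,0],[0,0,0]]]'; python3 - <<'E'
from rig import *
import cv2,pickle
c=capture("wrist");pickle.dump(c,open('w2.pkl','wb'));cv2.imwrite("pics/w2.png",c["pixels"][:,:,::-1])
cv2.imwrite("pics/w2z.png",cv2.resize(c["pixels"][50:250,180:460,::-1],None,fx=2.85,fy=2.85,interpolation=cv2.INTER_CUBIC))
E
```

```text
time_s: 3.3
position: [0.6822, -0.2029, 0.3205]
tcp_rot: [[-0.157, 0.988, -0.001], [0.988, 0.157, 0.001], [0.001, -0.001, -1.0]]
force: [0.5, 0.1, 0.8]
opening: 1.002
```

View pics/w2.png

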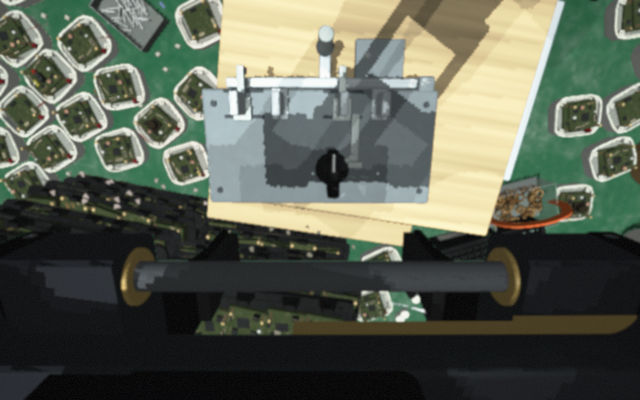

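View pics/w2z.png

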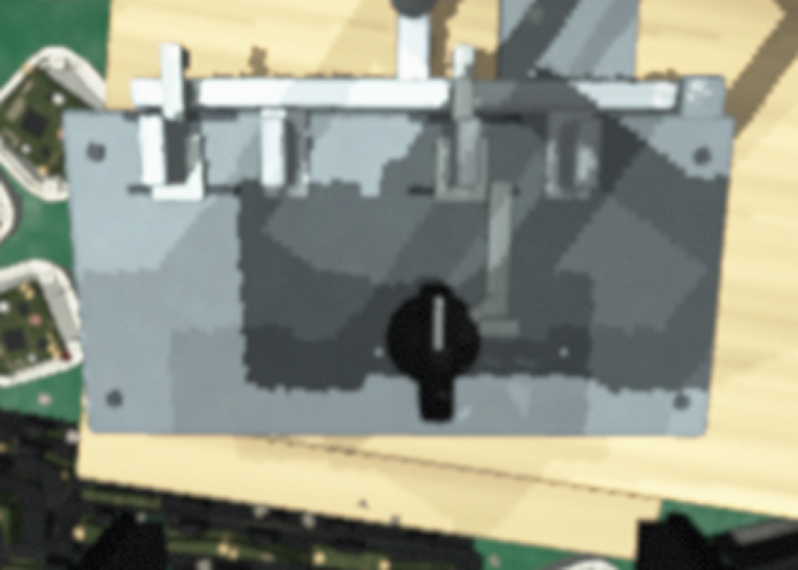

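```bash
cat >> h.py <<'E'
import pickle
W=lambda u,v:(180+u/2.85,50+v/2.85)
E
python3 - <<'E'
from h import *
np.set_printoptions(precision=4,suppress=True)
c=pickle.load(open('w2.pkl','rb'))
print('cam',ray(c,(320,200))[0])
P={n:onz(c,W(*a),.163)[:2] for n,a in dict(FR=(65,113),BR=(90,432),BL=(706,435),FL=(733,117)).items()}
print(P)
yv=(P['FL']-P['FR']+P['BL']-P['BR']);yaw=np.arctan2(-yv[0],yv[1]);print('yaw',np.degrees(yaw),'xyaw',np.degrees(np.arctan2(*((P['BL']-P['FL']+P['BR']-P['FR'])[::-1]))))
for a,b in('FL FR','BL BR','BL FL','BR FR'): pass
E
python3 - <<'E'
from h import *
np.set_printoptions(precision=4,suppress=True)
c=pickle.load(open('w2.pkl','rb'))
P={n:onz(c,W(*a),.163)[:2] for n,a in dict(FR=(65,113),BR=(90,432),BL=(706,435),FL=(733,117)).items()}
for a in['FL FR','BL BR','BL FL','BR FR']:
    i,j=a.split();print(a,np.linalg.norm(P[i]-P[j]))
yv=(P['FL']-P['FR']+P['BL']-P['BR']);yaw=np.arctan2(-yv[0],yv[1])
ctr=sum(P.values())/4
ex=np.array([np.cos(yaw),np.sin(yaw)]);ey=np.array([-ex[1],ex[0]])
o=ctr-.045*ex;print('yaw',np.degrees(yaw),'o',o)
def b(uv,z):
    p=onz(c,W(*uv),z)[:2]-o;return np.array([p@ex,p@ey])*1000
for n,u,z in [('knobfront',(437,282),.211),('knobback',(437,420),.211),('line',(438,295),.211),('line',(438,350),.211),('far slide outer',(140,150),.202),('far slide inner',(161,150),.202),('far fix L',(261,150),.202),('far fix R',(286,150),.202),('near fix L',(547,150),.202),('near fix R',(575,150),.202),('near fix R2',(600,150),.202),('near slide',(437,150),.202),('near slide',(458,150),.202),('near slide',(480,150),.202),('lug top edge y',(150,116),.202),('lug bot edge y',(150,185),.202)]:
    print(n,z,b(u,z))
for v in (0,10): print('hinge?',b((705,95),.17))
cv2.imwrite('pics/post.png',cv2.resize(c["pixels"][20:100,270:410,::-1],None,fx=5.7,fy=5.7,interpolation=cv2.INTER_CUBIC))
cv2.imwrite('pics/catch.png',cv2.resize(c["pixels"][60:130,210:410,::-1],None,fx=4,fy=4,interpolation=cv2.INTER_CUBIC))
E
```

```text
cam [ 0.6099 -0.2148  0.5088]
{'FR': array([ 0.6084, -0.3341]), 'BR': array([ 0.7237, -0.3168]), 'BL': array([ 0.6874, -0.0828]), 'FL': array([ 0.5725, -0.1015])}
yaw 8.78780045159464 xyaw 8.892834129846385
FL FR 0.23535548570734757
BL BR 0.23682989348917724
BL FL 0.11648735579946881
BR FR 0.11655971490700938
yaw 8.78780045159464 o [ 0.6035 -0.2157]
knobfront 0.211 [39.8943 12.1173]
knobback 0.211 [85.1344 12.8304]
line 0.211 [44.0073 12.5001]
line 0.211 [61.7468 12.7842]
far slide outer 0.202 [ -0.036  -81.7871]
far slide inner 0.202 [ -0.0641 -75.1614]
far fix L 0.202 [ -0.2073 -43.6284]
far fix R 0.202 [ -0.2456 -35.7486]
near fix L 0.202 [-0.7063 46.518 ]
near fix R 0.202 [-0.7623 55.3509]
near fix R2 0.202 [-0.8134 63.2398]
near slide 0.202 [-0.4987 11.8377]
near slide 0.202 [-0.5368 18.4566]
near slide 0.202 [-0.5775 25.3915]
lug top edge y 0.202 [-10.2622 -77.9905]
lug bot edge y 0.202 [ 10.6545 -79.3058]
hinge? [-19.968  104.8568]
hinge? [-19.968  104.8568]Traceback (most recent call last):
  File "<stdin>", line 8, in <module>
ValueError: too many values to unpack (expected 2)
```

View pics/post.png

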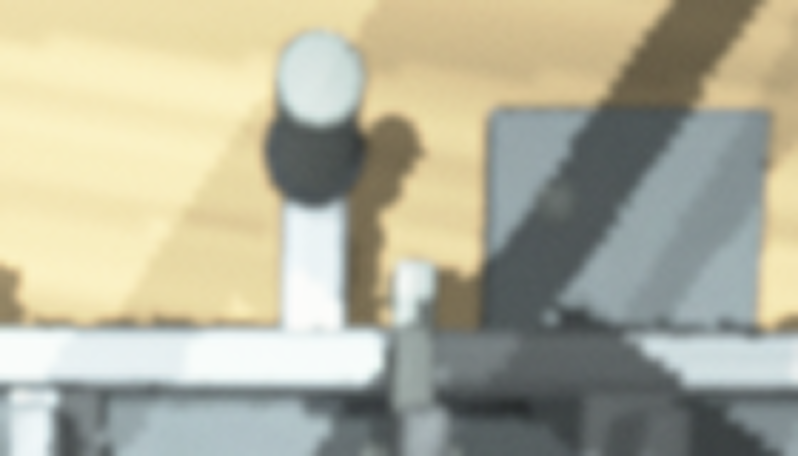

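View pics/catch.png

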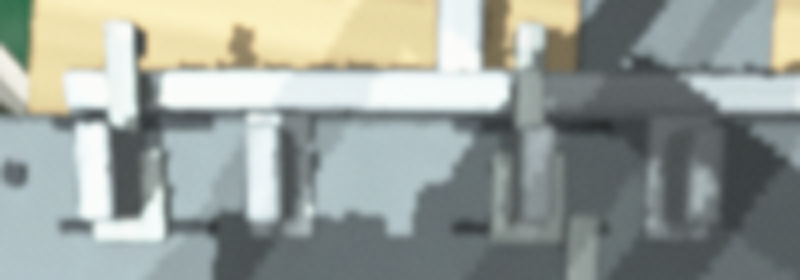

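```bash
python3 - <<'E'
from h import *
np.set_printoptions(precision=4,suppress=True)
c=pickle.load(open('w2.pkl','rb'))
yaw=np.radians(8.79);o=np.array([.6035,-.2157])
ex=np.array([np.cos(yaw),np.sin(yaw)]);ey=np.array([-ex[1],ex[0]])
g=c['pixels'][20:60,310:345].astype(int)
p=onz(c,(326.1,33.7),.205)[:2];print('post',p,(p-o)@ex*1e3,(p-o)@ey*1e3)
for n,q in dict(knob=(62.5,12.5),near=(0,48),far=(0,-52)).items(): print(n,o+ex*q[0]/1e3+ey*q[1]/1e3)
from rig import read_state
s=read_state();tx=s['tcp_rot'][:,0];print(s['position'],np.degrees(np.arctan2(-tx[0],tx[1])))
E
```

```text
post [ 0.547  -0.2196] -56.43348483716267 4.74612729497553
knob [ 0.6634 -0.1938]
near [ 0.5962 -0.1683]
far [ 0.6114 -0.2671]
[ 0.6822 -0.203   0.3209] 9.06186574548127
```

Measured in box axes: knob (62, 12), near catch (0, 48), far catch (0, -52), post (-56, 5), all in mm. They agree with the stated sizes: lug span 46, catch spacing 100, and hinge at (-21, 105). Going to the knob.

```bash
python3 -m crank '[[[0.6,-0.85,2],[0,0,0]],[[0.6,-0.85,2],[0,0,0]],[[0,0,3],[0,0,0]],[[0,0,3],[0,0,0]],[[0,0,2],[0,0,0]],[[0,0,1.8],[0,0,0]],[[0,0,0],[0,0,0]],[[0,0,0],[0,0,0]]]'; python3 - <<'E'
from rig import *
import cv2
for n in("top","scene"):
    c=capture(n);a=c["pixels"][100:240,350:510,::-1] if n=="top" else c["pixels"][140:300,340:530,::-1]
    cv2.imwrite(f"pics/{n}3.png",cv2.resize(a,None,fx=3.7,fy=3.7,interpolation=cv2.INTER_CUBIC))
E
```

```text
time_s: 4.15
position: [0.6642, -0.1949, 0.1834]
tcp_rot: [[-0.157, 0.988, 0.001], [0.988, 0.157, -0.0], [-0.0, 0.0, -1.0]]
force: [0.8, 0.0, 1.2]
opening: 1.002
```

View pics/scene3.png

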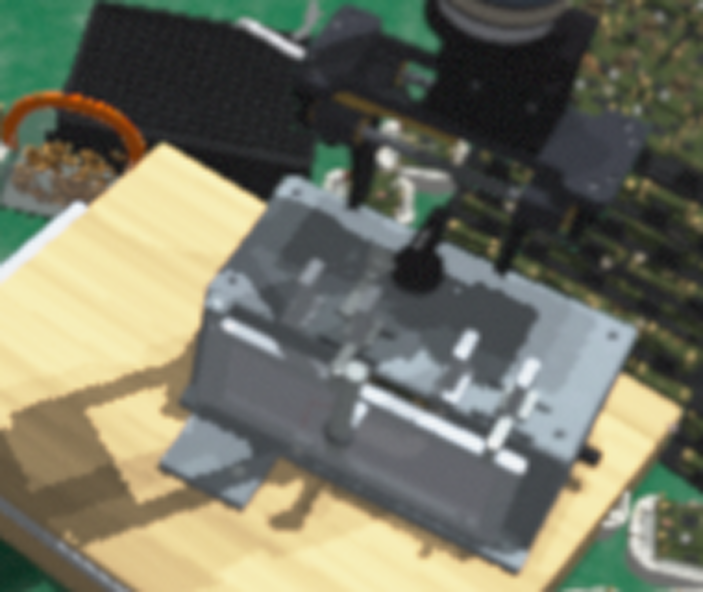

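The fingers straddle the knob (bar near (425,235) in the crop), roughly centred. Closing.

```bash
python3 -m crank '[[[0,0,0],[0,0,0]],[[0,0,0],[0,0,0]],[[0,0,0],[0,0,0]],[[0,0,0],[0,0,0]],[[0,0,0],[0,0,0]],[[0,0,0],[0,0,0]],[[0,0,0],[0,0,0]],[[0,0,0],[0,0,0]]]' 1;python3 -m crank '[[[0,0,0],[0,0,0]],[[0,0,0],[0,0,0]]]'
```

```text
time_s: 5.05
position: [0.6643, -0.1959, 0.1823]
tcp_rot: [[-0.156, 0.988, -0.0], [0.988, 0.156, 0.0], [0.0, -0.0, -1.0]]
force: [-0.2, -0.1, 0.3]
opening: 0.357
time_s: 5.25
position: [0.6642, -0.1956, 0.1823]
tcp_rot: [[-0.155, 0.988, -0.0], [0.988, 0.155, 0.001], [0.001, -0.0, -1.0]]
force: [-0.3, 5.4, 1.0]
opening: 0.172
```

```bash
python3 -m crank '[[[0,0,0],[0,0,0]],[[0,0,0],[0,0,0]],[[0,0,0],[0,0,0]]]'
```

```text
time_s: 5.55
position: [0.6639, -0.1939, 0.1823]
tcp_rot: [[-0.156, 0.988, -0.001], [0.988, 0.156, 0.003], [0.003, -0.001, -1.0]]
force: [-0.6, 4.7, 1.4]
opening: 0.126
```

```bash
python3 -m crank '[[[0.15,0,0],[0,0,0.1]],[[0,0,0],[0,0,0.145]],[[0,0,0],[0,0,0.145]],[[0,0,0],[0,0,0.145]],[[0,0,0],[0,0,0.145]],[[0,0,0],[0,0,0]]]'; python3 -c "
from rig import *;s=read_state();print(s['force'],s['moment'])"
```

```text
time_s: 6.15
position: [0.6643, -0.1916, 0.1823]
tcp_rot: [[0.501, 0.865, 0.0], [0.865, -0.501, 0.004], [0.004, -0.002, -1.0]]
force: [0.2, 6.5, 1.2]
opening: 0.126
[0.22578698 6.53448447 1.24216942] [ 1.23439772 -0.13574681  0.12364114]
```

```bash
python3 -m crank '[[[0.15,-0.1,0],[0,0,0.13]],[[0,0,0],[0,0,0.13]],[[0,0,0],[0,0,0.13]],[[0,0,0],[0,0,0.13]],[[0,0,0],[0,0,0]]]'; python3 - <<'E'
from rig import *
import numpy as np,cv2
s=read_state();tx=s['tcp_rot'][:,0];print(s['force'],s['moment'],8.8-np.degrees(np.arctan2(-tx[0],tx[1])))
for n in("top","scene"):
    c=capture(n);a=c["pixels"][100:240,350:510,::-1] if n=="top" else c["pixels"][140:300,340:530,::-1]
    cv2.imwrite(f"pics/{n}4.png",cv2.resize(a,None,fx=3.7,fy=3.7,interpolation=cv2.INTER_CUBIC))
E
```

```text
time_s: 6.65
position: [0.6656, -0.1903, 0.1823]
tcp_rot: [[0.865, 0.502, 0.003], [0.502, -0.865, 0.003], [0.004, -0.001, -1.0]]
force: [3.8, 7.4, -0.1]
opening: 0.123
[ 3.83536932  7.35845267 -0.12105016] [ 1.10135921 -0.54627573  0.32014651] 68.64019331831585
```

View pics/scene4.png

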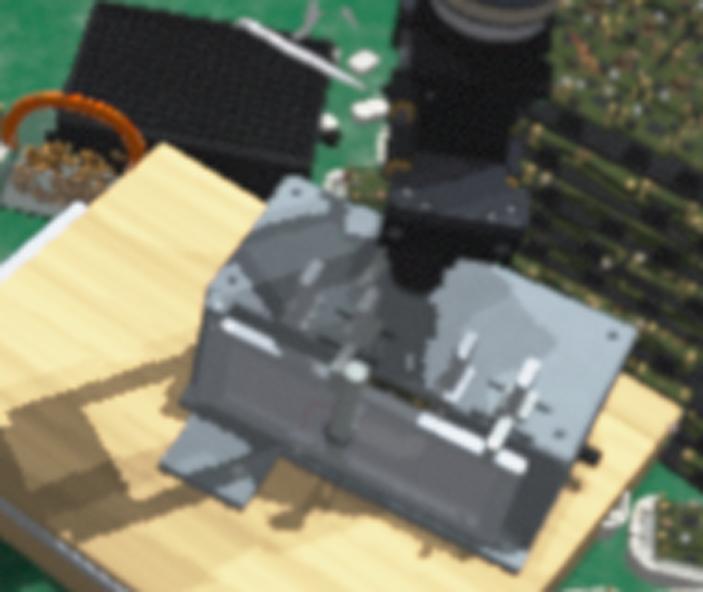

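```bash
python3 -m crank '[[[0,0,0],[0,0,0.05]],[[0,0,0],[0,0,0]],[[0,0,0],[0,0,0]]]'; python3 -c "
from rig import *;s=read_state();print(s['force'],s['moment'])"
```

```text
time_s: 7.05
position: [0.6656, -0.1903, 0.1823]
tcp_rot: [[0.887, 0.461, 0.003], [0.461, -0.887, 0.003], [0.004, -0.001, -1.0]]
force: [3.5, 6.2, -0.3]
opening: 0.125
[ 3.46659638  6.23416754 -0.32590145] [ 1.04875787 -0.52575849  0.50681265]
```

```bash
python3 -m crank '[[[0,0,0],[0,0,0]],[[0,0,0],[0,0,0]],[[0,0,0],[0,0,0]],[[0,0,0],[0,0,0]],[[0,0,0],[0,0,0]],[[0,0,0],[0,0,0]],[[0,0,0],[0,0,0]]]' -0.3; python3 -m crank '[[[0,0,-2],[0,0,0]],[[0,0,-4],[0,0,-0.145]],[[0,0,-4],[0,0,-0.145]],[[0,0,-4],[0,0,-0.145]],[[0,0,0],[0,0,-0.145]],[[0,0,0],[0,0,-0.145]],[[0,0,0],[0,0,-0.145]],[[0,0,0],[0,0,-0.145]],[[0,0,0],[0,0,-0.145]],[[0,0,0],[0,0,-0.085]],[[0,0,0],[0,0,0]],[[0,0,0],[0,0,0]]]' -0.6
python3 - <<'E'
from rig import *
import cv2,pickle
c=capture("top");a=c["pixels"][120:210,375:485,::-1]
cv2.imwrite(f"pics/top5.png",cv2.resize(a,None,fx=6.5,fy=6.5,interpolation=cv2.INTER_CUBIC))
c=capture("scene");a=c["pixels"][175:300,375:525,::-1]
cv2.imwrite(f"pics/scene5.png",cv2.resize(a,None,fx=4.8,fy=4.8,interpolation=cv2.INTER_CUBIC))
E
```

```text
time_s: 7.75
position: [0.6647, -0.1943, 0.1827]
tcp_rot: [[0.889, 0.459, 0.002], [0.459, -0.889, -0.003], [0.0, 0.004, -1.0]]
force: [0.3, -0.3, -0.3]
opening: 0.623
time_s: 8.95
position: [0.6642, -0.1936, 0.3227]
tcp_rot: [[-0.148, 0.989, 0.001], [0.989, 0.148, -0.002], [-0.002, 0.001, -1.0]]
force: [-0.3, 0.1, -0.5]
opening: 0.796
```

View pics/scene5.png

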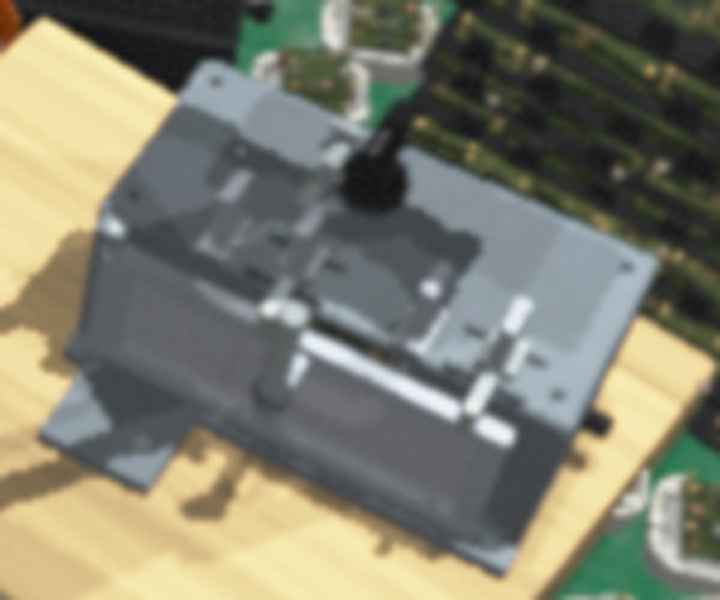

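The knob sprang back (bar along box x at (385,155)) and the lock bar now sits back near (335,150). Next is the near catch.

```bash
python3 -m crank '[[[1.75,-3.1,0],[0,0,0]],[[1.75,-3.1,0],[0,0,0]],[[0,0,3],[0,0,0]],[[0,0,3],[0,0,0]],[[0,0,3],[0,0,0]],[[0,0,0],[0,0,0]],[[0,0,0],[0,0,0]]]' -1
python3 - <<'E'
from rig import *
import cv2,pickle
c=capture("top");a=c["pixels"][120:210,375:485,::-1]
cv2.imwrite(f"pics/top6.png",cv2.resize(a,None,fx=6.5,fy=6.5,interpolation=cv2.INTER_CUBIC))
c=capture("scene");a=c["pixels"][155:300,375:525,::-1]
cv2.imwrite(f"pics/scene6.png",cv2.resize(a,None,fx=4,fy=4,interpolation=cv2.INTER_CUBIC))
E
```

```text
time_s: 9.75
position: [0.5977, -0.1676, 0.2326]
tcp_rot: [[-0.15, 0.989, -0.0], [0.989, 0.15, -0.0], [-0.0, -0.0, -1.0]]
force: [-0.1, 0.3, 0.4]
opening: 1.004
```

View pics/scene6.png

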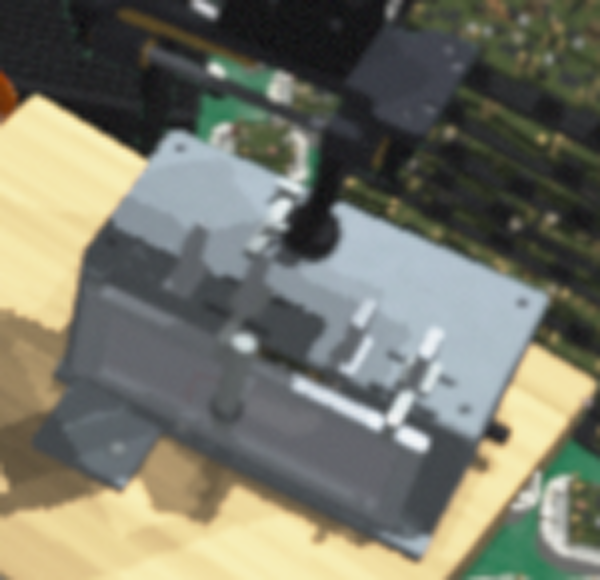

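```bash
python3 -m crank '[[[0,0,2],[0,0,0]],[[0,0,2],[0,0,0]],[[0,0,2],[0,0,0]],[[0,0,0],[0,0,0]],[[0,0,0],[0,0,0]]]'
python3 -m crank '[[[0,0,0],[0,0,0]],[[0,0,0],[0,0,0]],[[0,0,0],[0,0,0]],[[0,0,0],[0,0,0]],[[0,0,0],[0,0,0]],[[0,0,0],[0,0,0]],[[0,0,0],[0,0,0]],[[0,0,0],[0,0,0]],[[0,0,0],[0,0,0]],[[0,0,0],[0,0,0]]]' 1
python3 - <<'E'
from rig import *
import cv2,pickle
c=capture("scene");a=c["pixels"][155:300,375:525,::-1]
cv2.imwrite(f"pics/scene7.png",cv2.resize(a,None,fx=4,fy=4,interpolation=cv2.INTER_CUBIC))
E
```

```text
time_s: 10.35
position: [0.5984, -0.1678, 0.1738]
tcp_rot: [[-0.151, 0.989, 0.002], [0.989, 0.151, -0.001], [-0.001, 0.002, -1.0]]
force: [0.2, 0.0, 0.2]
opening: 1.0
time_s: 11.35
position: [0.5977, -0.168, 0.1729]
tcp_rot: [[-0.151, 0.989, 0.001], [0.989, 0.151, -0.002], [-0.002, 0.001, -1.0]]
force: [0.1, -2.1, 1.9]
opening: 0.346
```

View pics/scene7.png

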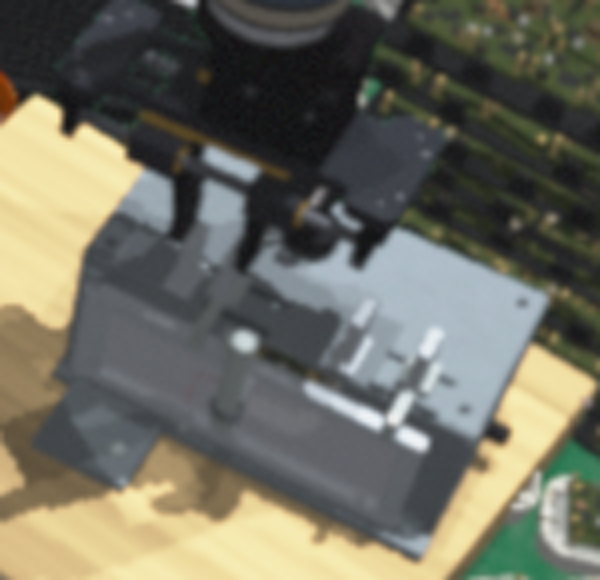

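```bash
python3 -m crank '[[[0,0,0],[0,0,0]],[[0,0,0],[0,0,0]],[[0,0,0],[0,0,0]]]' 1
python3 -m crank '[[[0,0,0],[0,0,0]],[[0,0,0],[0,0,0]],[[0,0,0],[0,0,0]],[[0,0,0],[0,0,0]],[[0,0,0],[0,0,0]],[[0,0,-2],[0,0,0]],[[0,0,-3],[0,0,0]],[[-2.5,0.0,-2],[0,0,0]],[[-2.5,0.0,0],[0,0,0]],[[-2.5,0.0,0],[0,0,0]],[[-2.5,0.0,0],[0,0,0]],[[0,0,0],[0,0,0]]]' -1
python3 - <<'E'
from rig import *
import cv2,pickle
c=capture("scene");a=c["pixels"][155:300,375:525,::-1]
cv2.imwrite(f"pics/scene8.png",cv2.resize(a,None,fx=4,fy=4,interpolation=cv2.INTER_CUBIC))
c=capture("top");a=c["pixels"][120:210,375:485,::-1]
cv2.imwrite(f"pics/top8.png",cv2.resize(a,None,fx=6.5,fy=6.5,interpolation=cv2.INTER_CUBIC))
E
```

```text
time_s: 11.7
position: [0.5978, -0.168, 0.1728]
tcp_rot: [[-0.151, 0.989, 0.001], [0.989, 0.151, -0.001], [-0.002, 0.001, -1.0]]
force: [-0.9, -3.7, 4.3]
opening: 0.349
time_s: 12.9
position: [0.6127, -0.2693, 0.2419]
tcp_rot: [[-0.148, 0.989, 0.001], [0.989, 0.148, -0.001], [-0.001, 0.0, -1.0]]
force: [-0.2, 0.0, 0.6]
opening: 1.002
```

View pics/scene8.png

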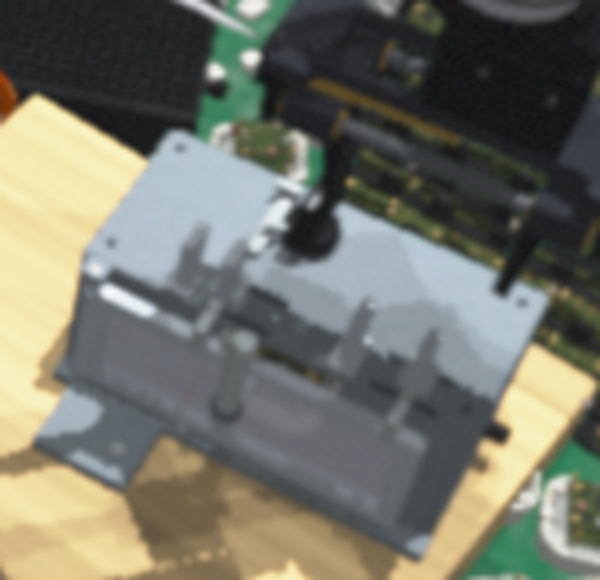

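The near catch is now shut: its lugs at (200,240) and (238,250) are about 40 px apart, against 73 px for the far one. Next is the far catch.

```bash
python3 -m crank '[[[0.1,0,2],[0,0,0]],[[0,0,2],[0,0,0]],[[0,0,2],[0,0,0]],[[0,0,0.9],[0,0,0]],[[0,0,0],[0,0,0]],[[0,0,0],[0,0,0]]]'
python3 -m crank '[[[0,0,0],[0,0,0]],[[0,0,0],[0,0,0]],[[0,0,0],[0,0,0]],[[0,0,0],[0,0,0]],[[0,0,0],[0,0,0]],[[0,0,0],[0,0,0]],[[0,0,0],[0,0,0]],[[0,0,0],[0,0,0]],[[0,0,0],[0,0,0]],[[0,0,0],[0,0,0]],[[0,0,0],[0,0,0]],[[0,0,0],[0,0,0]]]' 1
```

```text
time_s: 13.6
position: [0.6127, -0.2647, 0.174]
tcp_rot: [[-0.151, 0.988, 0.001], [0.988, 0.151, -0.0], [-0.0, 0.001, -1.0]]
force: [0.3, 0.4, -0.3]
opening: 1.0
time_s: 14.8
position: [0.6127, -0.2668, 0.1739]
tcp_rot: [[-0.151, 0.989, 0.001], [0.989, 0.151, -0.003], [-0.003, 0.001, -1.0]]
force: [0.5, -5.9, 0.6]
opening: 0.341
```

```bash
python3 -m crank '[[[0,0,0],[0,0,0]],[[0,0,0],[0,0,0]],[[0,0,0],[0,0,0]],[[0,0,0],[0,0,0]],[[0,0,0],[0,0,0]],[[0,0,-3],[0,0,0]],[[0,0,-4],[0,0,0]],[[1.4,-1.4,-1],[0,0,0]],[[1.4,-1.5,0],[0,0,0]],[[1.4,-1.5,0],[0,0,0]],[[1.3,-1.5,0],[0,0,0]],[[0,0,0],[0,0,0]]]' -1
python3 - <<'E'
from rig import *
from h import *
c=capture("scene");a=c["pixels"][155:300,375:525,::-1]
cv2.imwrite(f"pics/scene9.png",cv2.resize(a,None,fx=4,fy=4,interpolation=cv2.INTER_CUBIC))
c=capture("top");a=c["pixels"][120:210,375:485,::-1]
cv2.imwrite(f"pics/top9.png",cv2.resize(a,None,fx=6.5,fy=6.5,interpolation=cv2.INTER_CUBIC))
E
```

```text
time_s: 16.0
position: [0.5435, -0.2175, 0.2534]
tcp_rot: [[-0.151, 0.988, -0.002], [0.988, 0.151, 0.002], [0.002, -0.002, -1.0]]
force: [0.1, 0.6, -0.3]
opening: 1.0
```

View pics/scene9.png

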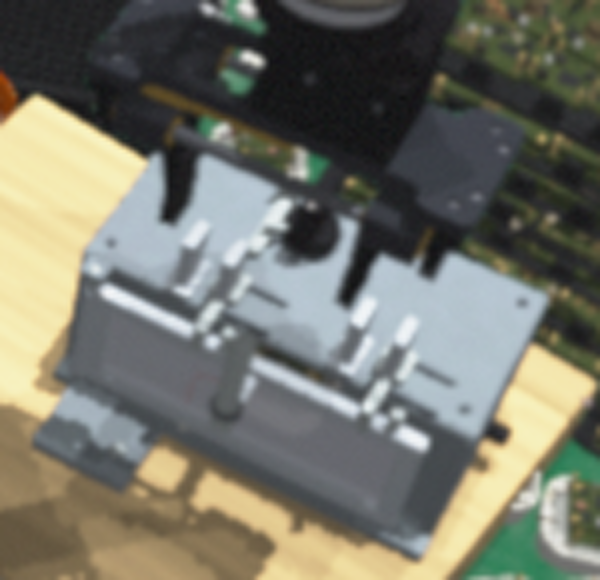

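View pics/top9.png

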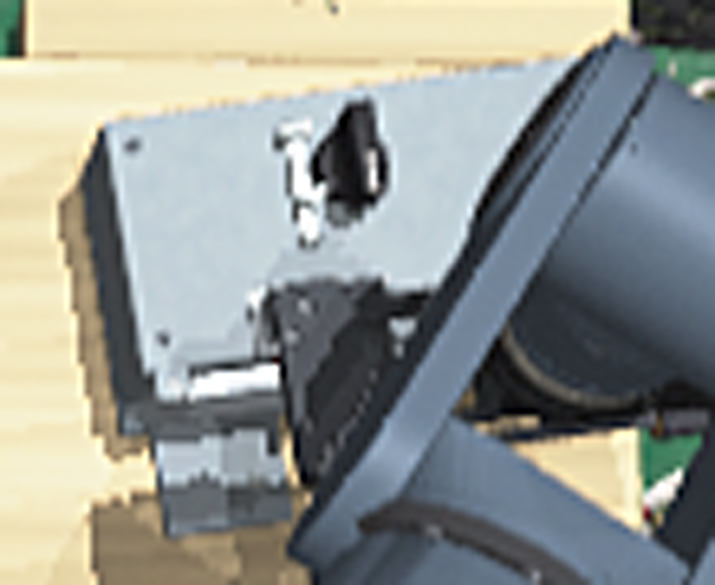

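Both catches are shut: the lug pairs are (197,235)/(236,252) and (365,310)/(405,330). Now the post.

```bash
python3 -m crank '[[[-0.25,0.3,2],[0,0,0]],[[0,0,2],[0,0,0]],[[0,0,2],[0,0,0]],[[0,0,2.5],[0,0,0]],[[0,0,0],[0,0,0]],[[0,0,0],[0,0,0]]]'
python3 -m crank '[[[0,0,0],[0,0,0]],[[0,0,0],[0,0,0]],[[0,0,0],[0,0,0]],[[0,0,0],[0,0,0]],[[0,0,0],[0,0,0]],[[0,0,0],[0,0,0]],[[0,0,0],[0,0,0]],[[0,0,0],[0,0,0]],[[0,0,0],[0,0,0]],[[0,0,0],[0,0,0]],[[0,0,0],[0,0,0]],[[0,0,0],[0,0,0]]]' 1
python3 -m crank '[[[0,0,0],[0,0,0]],[[0,0,0],[0,0,0]]]' 1
python3 - <<'E'
from rig import *
from h import *
c=capture("scene");a=c["pixels"][155:300,375:525,::-1]
cv2.imwrite(f"pics/scene10.png",cv2.resize(a,None,fx=4,fy=4,interpolation=cv2.INTER_CUBIC))
E
```

```text
time_s: 16.7
position: [0.5497, -0.2222, 0.1681]
tcp_rot: [[-0.15, 0.989, -0.0], [0.989, 0.15, 0.0], [0.0, -0.0, -1.0]]
force: [-0.0, -0.4, 0.9]
opening: 0.999
time_s: 17.9
position: [0.5487, -0.2196, 0.1682]
tcp_rot: [[-0.15, 0.989, -0.001], [0.989, 0.15, 0.004], [0.004, -0.0, -1.0]]
force: [0.4, 5.7, 1.3]
opening: 0.144
time_s: 18.1
position: [0.5487, -0.2196, 0.1682]
tcp_rot: [[-0.15, 0.989, -0.001], [0.989, 0.15, 0.004], [0.004, -0.0, -1.0]]
force: [0.8, 5.2, 1.8]
opening: 0.144
```

View pics/scene10.png

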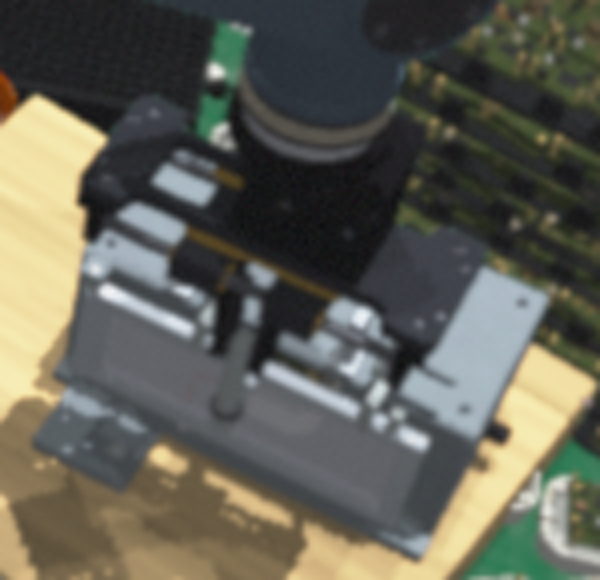

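```bash
python3 - <<'E'
import numpy as np
yaw=np.radians(8.79);R=np.array([[np.cos(yaw),-np.sin(yaw)],[np.sin(yaw),np.cos(yaw)]])
p0=np.array([.5478,-.2196]);h=p0+R@[.035,.1]
P=lambda t:h+R@(np.array([-35*np.cos(t)-100*np.sin(t),35*np.sin(t)-100*np.cos(t)])/1e3)
a=yaw  # tool yaw
cmd=p0+0
for k in range(16):
    t=min(.1*(k+1),1.57);tx=np.array([-np.sin(a),np.cos(a)]);ty=np.array([np.cos(a),np.sin(a)])
    d=P(t)-cmd;print(round(t,2),np.round([d@tx*100,d@ty*100],2),P(t).round(4));cmd=P(t);a-=.05
E
```

```text
0.1 [ 0.4  -0.98] [ 0.5375 -0.2172]
0.2 [ 0.45 -0.96] [ 0.5275 -0.2137]
0.3 [ 0.5  -0.94] [ 0.5179 -0.2092]
0.4 [ 0.54 -0.91] [ 0.5088 -0.2039]
0.5 [ 0.59 -0.88] [ 0.5002 -0.1976]
0.6 [ 0.63 -0.85] [ 0.4924 -0.1905]
0.7 [ 0.67 -0.82] [ 0.4852 -0.1827]
0.8 [ 0.71 -0.78] [ 0.4789 -0.1742]
0.9 [ 0.75 -0.75] [ 0.4735 -0.1651]
1.0 [ 0.79 -0.71] [ 0.469  -0.1555]
1.1 [ 0.82 -0.67] [ 0.4655 -0.1455]
1.2 [ 0.85 -0.63] [ 0.463  -0.1352]
1.3 [ 0.88 -0.58] [ 0.4616 -0.1247]
1.4 [ 0.91 -0.54] [ 0.4612 -0.1141]
1.5 [ 0.94 -0.49] [ 0.4618 -0.1035]
1.57 [ 0.67 -0.32] [ 0.4629 -0.0962]
```

```bash
python3 -m crank '[[[0.6,-1.0,0],[0,0,0.05]],[[0.45,-0.96,0],[0,0,0.05]],[[0.5,-0.94,0],[0,0,0.05]],[[0.54,-0.91,0],[0,0,0.05]],[[0,0,0],[0,0,0]]]'; python3 -c "
from rig import *;s=read_state();print(s['force'],s['moment'])"
```

```text
time_s: 18.65
position: [0.5093, -0.2043, 0.1681]
tcp_rot: [[0.049, 0.999, 0.001], [0.999, -0.049, -0.001], [-0.001, 0.001, -1.0]]
force: [2.4, -1.7, -5.4]
opening: 0.147
[ 2.42691716 -1.70339498 -5.42542515] [-0.34468219 -0.38399162 -0.212661  ]
```

Tracking the expected arc at t≈0.4 (expected 0.5088, -0.2039). Continuing through the detent.

```bash
python3 -m crank '[[[0.59,-0.88,0],[0,0,0.05]],[[0.63,-0.85,0],[0,0,0.05]],[[0.67,-0.82,0],[0,0,0.05]],[[0.71,-0.78,0],[0,0,0.05]],[[0.75,-0.75,0],[0,0,0.05]],[[0,0,0],[0,0,0]]]'; python3 -c "
from rig import *;s=read_state();print(s['force'],s['moment'])"
```

```text
time_s: 19.25
position: [0.4726, -0.1658, 0.1681]
tcp_rot: [[0.292, 0.956, -0.004], [0.956, -0.292, -0.002], [-0.003, -0.003, -1.0]]
force: [-4.1, -5.8, -3.3]
opening: 0.141
[-4.12056787 -5.79966692 -3.29357338] [-1.05885125  0.70282599 -0.16856957]
```

```bash
python3 -m crank '[[[0.79,-0.71,0],[0,0,0.05]],[[0.82,-0.67,0],[0,0,0.05]],[[0.85,-0.63,0],[0,0,0.05]],[[0.88,-0.58,0],[0,0,0.05]],[[0.91,-0.54,0],[0,0,0.05]],[[0.94,-0.49,0],[0,0,0.05]],[[0.67,-0.32,0],[0,0,0.05]],[[0,0,0],[0,0,0]],[[0,0,0],[0,0,0]],[[0,0,0],[0,0,0]]]'; python3 - <<'E'
from rig import *
from h import *
s=read_state();print(s['force'],s['moment'],s['position'])
c=capture("scene");a=c["pixels"][135:315,335:535,::-1]
cv2.imwrite(f"pics/scene11.png",cv2.resize(a,None,fx=3.3,fy=3.3,interpolation=cv2.INTER_CUBIC))
c=capture("top");cv2.imwrite(f"pics/top11.png",c["pixels"][:,:,::-1])
c=capture("wrist");cv2.imwrite(f"pics/wrist11.png",c["pixels"][:,:,::-1])
E
```

```text
time_s: 20.25
position: [0.4593, -0.0955, 0.1679]
tcp_rot: [[0.601, 0.799, -0.011], [0.799, -0.601, 0.002], [-0.005, -0.01, -1.0]]
force: [-9.4, -1.4, 4.6]
opening: 0.145
[-9.38323376 -1.38235131  4.59953688] [-0.44619312  1.62886357 -0.11412931] [ 0.45931063 -0.09547917  0.16788575]
```

View pics/scene11.png

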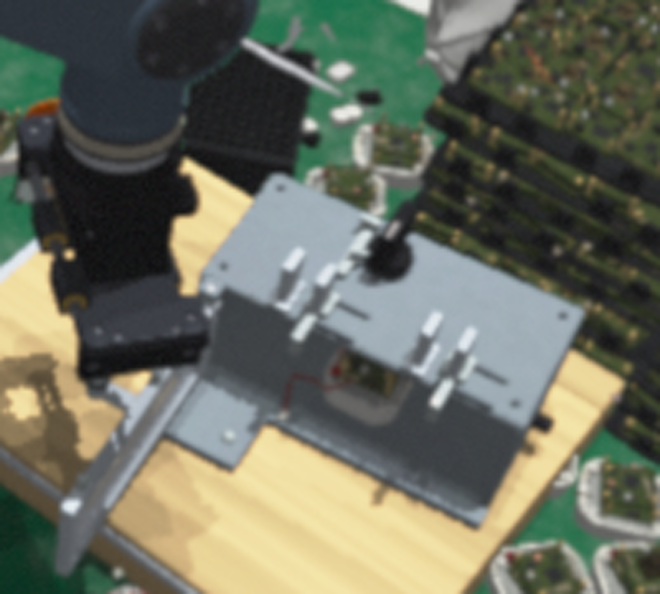

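View pics/top11.png

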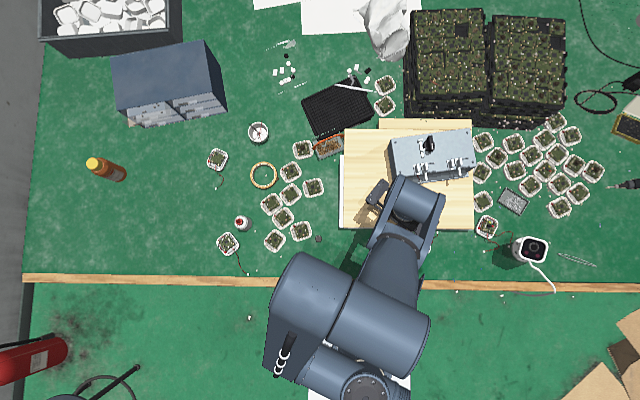

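View pics/wrist11.png

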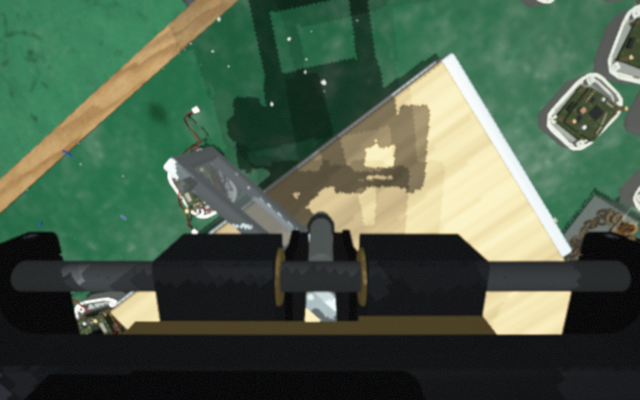

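```bash
python3 -m crank '[[[-0.15,-0.2,0],[0,0,0]],[[0,0,0],[0,0,0]],[[0,0,0],[0,0,0]],[[0,0,0],[0,0,0]]]'; python3 - <<'E'
from rig import *
from h import *
s=read_state();print(s['force'],s['moment'],s['position'])
c=capture("scene");S=lambda u,v:(335+u/3.3,135+v/3.3)
# gate lower-edge/top-rail direction using the top rail at two heights guesses
for z in(.15,.16,.17):
    a=onz(c,S(192,375),z);b=onz(c,S(72,505),z);d=(b-a)[:2];print(z,np.linalg.norm(d),np.degrees(np.arctan2(d[1],d[0]))%360-8.8)
cv2.imwrite(f"pics/scene12.png",c["pixels"][:,:,::-1])
E
```

```text
time_s: 20.8
position: [0.4594, -0.0962, 0.1679]
tcp_rot: [[0.603, 0.798, -0.005], [0.798, -0.603, 0.0], [-0.003, -0.005, -1.0]]
force: [-6.0, -2.4, 0.0]
opening: 0.141
[-6.03839561 -2.42663193  0.02046395] [-0.60230943  1.10336425 -0.15271873] [ 0.4593523  -0.09618139  0.16794317]
0.15 0.1331633149110315 173.69858899063547
0.16 0.1316545444639718 173.69858899063547
0.17 0.1301457740169117 173.69858899063547
```

View pics/scene12.png

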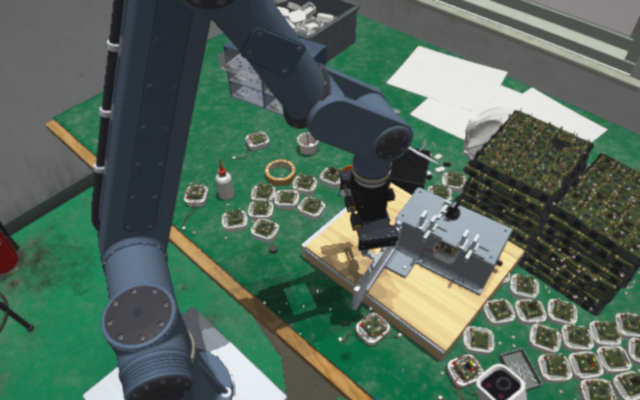

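```bash
python3 - <<'E'
import cv2
a=cv2.imread('pics/scene12.png')[215:315,345:445]
cv2.imwrite('pics/gz.png',cv2.resize(a,None,fx=6,fy=6,interpolation=cv2.INTER_CUBIC))
E
```

```text
(no output)
```

View pics/gz.png

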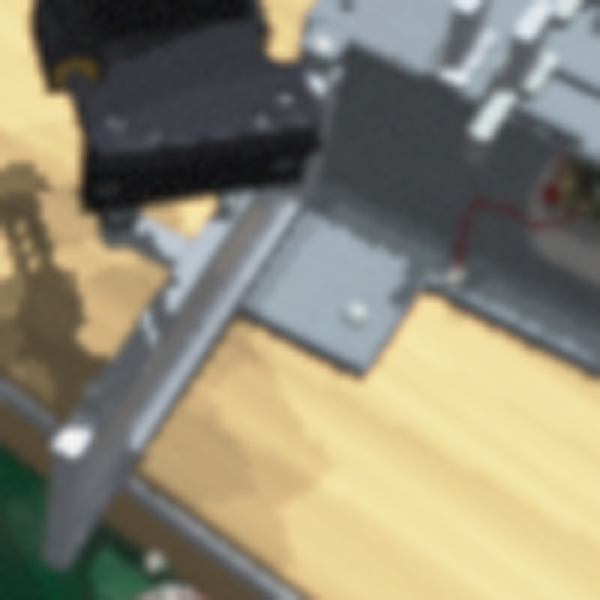

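```bash
python3 - <<'E'
from h import *
from rig import capture
c=capture("scene");G=lambda u,v:(345+u/6,215+v/6)
h=np.array([.5671,-.1154])
S9=lambda u,v:(375+u/4,155+v/4)
for z in(.16,.165,.17):
  for n,uv in dict(open=G(72,440),hingetop=G(318,78),shut=S9(425,440)).items():
    p=onz(c,uv,z)[:2]-h; print(z,n,np.linalg.norm(p).round(4),270-((np.degrees(np.arctan2(p[1],p[0]))-8.79)%360))
E
```

```text
0.16 open 0.2042 86.84482030275478
0.16 hingetop 0.0162 66.35895688739603
0.16 shut 0.2036 1.9158068965854227
0.165 open 0.2072 86.50068875000918
0.165 hingetop 0.0204 67.14185837059955
0.165 shut 0.204 3.039213562285397
0.17 open 0.2101 86.16626391330757
0.17 hingetop 0.0246 67.65664834806304
0.17 shut 0.2046 4.156952285162788
```

```bash
python3 -m crank '[[[0.2,-0.15,0],[0,0,0]],[[0,0,0],[0,0,0]],[[0,0,0],[0,0,0]],[[0,0,0],[0,0,0]],[[0,0,0],[0,0,0]]]'; python3 - <<'E'
from rig import *
from h import *
c=capture("scene");a=c["pixels"][215:315,345:445,::-1]
cv2.imwrite(f"pics/gz2.png",cv2.resize(a,None,fx=6,fy=6,interpolation=cv2.INTER_CUBIC))
a,b=cv2.imread('pics/scene0.png'),c["pixels"][:,:,::-1]
for n,(u,v) in dict(bottle=(224,182),unit=(373,326),cap=(273,250)).items(): print(n,np.abs(a[v-10:v+10,u-12:u+12].astype(int)-b[v-10:v+10,u-12:u+12]).mean())
s=read_state();print(s['time_s'],s['force'],s['opening'],s['position'])
E
```

```text
time_s: 21.4
position: [0.4598, -0.0938, 0.168]
tcp_rot: [[0.603, 0.798, -0.005], [0.798, -0.603, 0.0], [-0.003, -0.004, -1.0]]
force: [-4.5, -2.5, -0.9]
opening: 0.146
bottle 11.321527777777778
unit 9.031944444444445
cap 5.113888888888889
21.45 [-4.60451796 -2.96556868 -1.01785013] 0.14263015238164284 [ 0.45975573 -0.093831    0.16792605]
```

View pics/gz2.png

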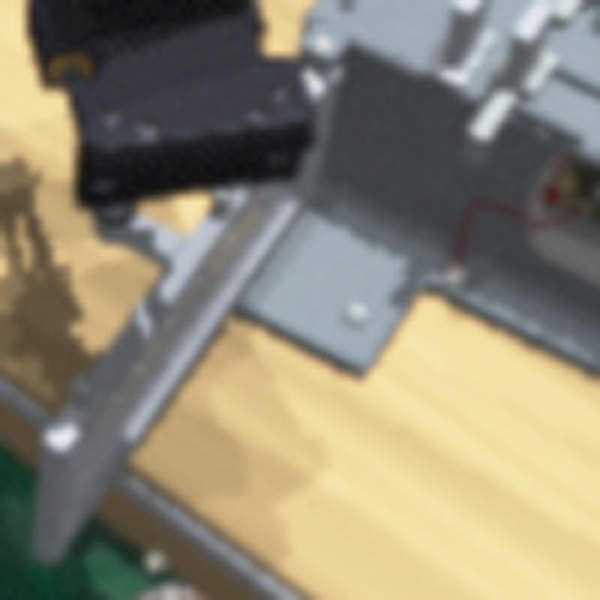

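```bash
python3 - <<'E'
from rig import *
print(bot.hand_in());s=read_state();print(s['time_s'],s['force'],s['opening'])
E
```

```text
the job is handed in; nothing more can be done
None
the job is handed in; nothing more can be done
```

The box is open and the gate is still held by its post. The job was handed in at about 21.5 s of the 58 s allowed.

- **Knob:** I turned it clockwise until the turning moment rose steeply (0.32 to 0.51 N m), which I took as its stop. After release, the picture showed it back at rest with the lock bar pushed back.
- **Catches:** I squeezed the near one first, then the far one. The jaws read about 30 mm on each at full squeeze, and pictures afterwards showed both lug pairs closed up.
- **Gate:** I swung it past the detent in one smooth pull.
    - **Angle:** Before a last nudge of about 2 mm, two angle checks disagreed slightly: about 90° from the gripper position and about 87° from the picture. I did not re-measure after the nudge, but it should now be within a few degrees of square.
    - **Hold:** The last reading before hand-in was about 5 to 6 N at the wrist, with the post still gripped.
- **Bystanders:** The bottle, loose unit and lens cap show at the same pixels in the final scene picture as at the start. Simple image differencing was not quite clean there (averages of 5 to 11 grey levels). I put that down to noise, but did not check it further.

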